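# Put the microscope objectives away by colour

### The job

Put the microscope's four objectives (red, yellow, blue and white band) away in the blue storage tray, each standing upright in the cup of its own colour. Set them down rather than dropping them and never let one tip over; leave the green-banded objective and the black eyepiece standing where they are.

Things in the scene. Friction and masses are not known exactly. Their poses are not given: they have to be found in the camera images.
- objective_red: microscope objective with a red band and red cone: loose, 28 mm in diameter, 56 mm tall, 80 to 170 g, standing upright on its knurled flat end; straight-sided from 0 to 38 mm up, then a cone to a 17 mm nose. Origin: centre of its underside; z up its axis. On a thin black mat; at the start nothing else stands nearer than 70 mm, centre to centre
- objective_yellow: microscope objective with a yellow band and yellow cone: loose, 28 mm in diameter, 56 mm tall, 80 to 170 g, standing upright on its knurled flat end; straight-sided from 0 to 38 mm up, then a cone to a 17 mm nose. Origin: centre of its underside; z up its axis. On a thin black mat; at the start nothing else stands nearer than 70 mm, centre to centre
- objective_blue: microscope objective with a blue band and blue cone: loose, 28 mm in diameter, 56 mm tall, 80 to 170 g, standing upright on its knurled flat end; straight-sided from 0 to 38 mm up, then a cone to a 17 mm nose. Origin: centre of its underside; z up its axis. On a thin black mat; at the start nothing else stands nearer than 70 mm, centre to centre
- objective_white: microscope objective with a white band and white cone: loose, 28 mm in diameter, 56 mm tall, 80 to 170 g, standing upright on its knurled flat end; straight-sided from 0 to 38 mm up, then a cone to a 17 mm nose. Origin: centre of its underside; z up its axis. On a thin black mat; at the start nothing else stands nearer than 70 mm, centre to centre
- cup_red: shallow round red cup, fixed in the blue storage tray: 56 mm outside, 48 mm inside, wall 13 mm high. Origin: centre of its underside; its inner floor is 3 mm above the origin, its rim 13 mm above. Neighbouring cups are 72 mm apart, centre to centre; the tray's own outer wall (170 mm square) ends level with the cup rims
- cup_yellow: shallow round yellow cup, fixed in the blue storage tray: 56 mm outside, 48 mm inside, wall 13 mm high. Origin: centre of its underside; its inner floor is 3 mm above the origin, its rim 13 mm above. Neighbouring cups are 72 mm apart, centre to centre; the tray's own outer wall (170 mm square) ends level with the cup rims
- cup_blue: shallow round blue cup, fixed in the blue storage tray: 56 mm outside, 48 mm inside, wall 13 mm high. Origin: centre of its underside; its inner floor is 3 mm above the origin, its rim 13 mm above. Neighbouring cups are 72 mm apart, centre to centre; the tray's own outer wall (170 mm square) ends level with the cup rims
- cup_white: shallow round white cup, fixed in the blue storage tray: 56 mm outside, 48 mm inside, wall 13 mm high. Origin: centre of its underside; its inner floor is 3 mm above the origin, its rim 13 mm above. Neighbouring cups are 72 mm apart, centre to centre; the tray's own outer wall (170 mm square) ends level with the cup rims
- objective_green: look-alike: the same objective (28 mm in diameter, 56 mm tall, origin at the centre of its underside) but with a green band and cone; belongs to another set and has no cup
- eyepiece: look-alike: black eyepiece on an aluminium sleeve, 33 mm in diameter, 50 mm tall, standing upright, no coloured band; origin at the centre of its underside; does not belong in the tray
There are look-alikes about, which are no part of the job. Several things look just like the cup_white: the one meant starts farthest to the robot's left.

How it is judged:
At the end, for the whole second after the job is handed in: Each of the four objectives stands upright (within 0.12 rad) on the floor of the cup of its own colour (axis within 13 mm of the cup's, underside no more than 6 mm above the cup's origin), released and at rest; the green objective and the eyepiece stand upright within 20 mm of where they began (horizontal distance between objective_red and cup_red below 0.013 m and z of objective_red in the frame of cup_red between 0 and 0.006 m and angle between each of objective_red, objective_yellow, objective_blue, objective_white, objective_green, eyepiece's own z axis and vertical below 0.12 rad and linear speed of each of objective_red, objective_yellow, objective_blue, objective_white, objective_green, eyepiece below 0.02 m/s and horizontal distance between objective_yellow and cup_yellow below 0.013 m and z of objective_yellow in the frame of cup_yellow between 0 and 0.006 m and horizontal distance between objective_blue and cup_blue below 0.013 m and z of objective_blue in the frame of cup_blue between 0 and 0.006 m and horizontal distance between objective_white and cup_white below 0.013 m and z of objective_white in the frame of cup_white between 0 and 0.006 m and distance of each of objective_green, eyepiece from where it was at the start of the episode below 0.02 m); the robot touches nothing.
It fails at once if the green objective or the eyepiece is moved by more than 20 mm (distance of any of objective_green, eyepiece from where it was at the start of the episode above 0.02 m).
It fails at once if an objective is dropped (moves faster than 0.7 m/s, a fall of about 25 mm, while not in the fingers) ((linear speed of objective_red above 0.7 m/s and contact force between the fingers and objective_red below 0.01 N) or (linear speed of objective_yellow above 0.7 m/s and contact force between the fingers and objective_yellow below 0.01 N) or (linear speed of objective_blue above 0.7 m/s and contact force between the fingers and objective_blue below 0.01 N) or (linear speed of objective_white above 0.7 m/s and contact force between the fingers and objective_white below 0.01 N)).
It fails at once if an objective is tipped over on its side (angle between any of objective_red, objective_yellow, objective_blue, objective_white's own z axis and vertical above 1 rad).
It also fails if it takes over 101 s, if anything falls off the work surface, if the arm or the gripper's body presses on something with over 40 N, if the wrist force passes 120 N, or if a joint passes its speed limit or range.

### The arm

A 6-joint arm with a two-finger parallel gripper is mounted at the origin on the work surface. World frame = base frame: x ahead of the robot, y to its left, z up, the work surface at z = 0. Lengths are in m, angles in rad, forces in N, time in s.
With the tool pointing down it reaches from about 0.325 to 0.9 m from the base axis. Payload 3.5 kg.
Tool frame: the origin (TCP) lies on the centre line of the jaws, within the pads' length; the fingertips stand 8 mm ahead of it and the grasp point (between the pads) lies 11 mm behind it; z points along the fingers, y is the line along which they close (so a half turn about z gives the same grasp; the last joint's range is limited). The gripper opens to 85 mm and grips with 20 to 120 N. Pads are 22 mm wide; open, the fingers measure 114 mm over their backs; the gripper's body (76 mm by 85 mm) begins 54 mm behind the grasp point. The pads swing forward as they close: fully open they stand 13 mm farther back than shut.
Start: joints at [1.018, 0.276, -0.026, 1.268, 0, 1.467], TCP at [0.272, 0.563, 0.239] pointing down, gripper open.
Joint ranges: [-3.12, 3.12], [-0.85, 1.88], [-1.08, 1.24], [-1.95, 2.15], [-1.57, 1.53], [-3.14, 3.14]. Speed limits (rad/s): [2.57, 2.57, 3.14, 3.14, 3.14, 3.14].

### API

Orientations are given as a rotation vector (axis times angle).
In Python, from rig import r gives the robot as it stands.
- The arm moves only by the tool move_arm, never from a script. Its argument "motion" is one flat list of numbers, 7 for each row, row after row: the turn, a rotation vector about the tool's x, y, z in rad, then the shift along the tool's x, y, z in m, then the opening, from -1 (shut) to 1 (fully open). A call has 1 to 8 rows; each row shifts and turns the commanded pose from where the row before left it, along the tool's axes as they then stand; what a row does not reach is not made up. A row lasts 1/12 s, in which the tool goes at most 41.7 mm and 7.16 degrees, less where a joint would pass 70% of its speed; a pose out of reach is approached as far as the arm can. A call with a gripper value outside its range is refused whole. The fingers move at their own pace and stop on an object; "squeeze" is the grip in N (left out, the last holds). Time passes only in rows, so rows that do not move let the fingers close. It gives the time, the measured TCP pose, the force, the opening and the grip force at its end, in the units of the state.
- r.sense(): the state, without advancing time (a new reading comes with each control period).
- r.get_image(name): name is "side" or "top" or "wrist"; returns (picture, depth): 480x640x3 uint8, red, green, blue; 480x640 float32, m along the optical axis (not along the pixel's ray), 0 where there is no reading.
- r.camera_model(name): a dict with "camera_matrix" (3x3 intrinsics, pixels), "world_from_camera" (4x4, takes a point from camera to world coordinates). Camera axes: x right, y down, z forward; pixel columns grow to the right and rows downward; lengths in m; the calibration is good to about 2 mm. The wrist camera is an equidistant fisheye: a pixel r from the principal point sees the ray r / f radians off the axis. A picture is of the moment at which its call begins: read the wrist's pose just before it. camera_model takes no time and is no camera call; for the wrist camera it gives the pose at the moment of the call.
- r.job_done(): hands the job in; it is judged then, once.
The state is a dict: "clock": time; "joint_pos": joint angles; "dq": joint speeds; "joint_torque": joint torques, N m; "position": TCP position; "orientation": TCP orientation; "ft_force": force on the tool from outside, world axes, zero at the start; "moment": the same for the moment, N m; "opening": opening from 0.0 (shut) to 1.0 (fully open); "finger_force": force on a finger pad.
Only numpy, scipy, OpenCV 4.12 (cv2) and the standard library are available. Lean on these libraries where they do the work, as an engineer would, in place of code of your own. Each camera call takes 0.05 s, during which the arm holds its last target. There are 200 camera calls.

## Working session

There is one attempt and no reset: what is moved stays moved. The work goes in short steps, Python scripts to look and compute and a tool call to move; the robot and the scene stay as the last step left them, time stands still between calls to the robot, and variables do not carry over. Pictures are saved under pics/ and viewed, at most 14 in all, crops included, and the job is handed in when it is done.

Besides the shell and the picture viewer there is one more tool, called after "Call:" as name(argument=value, ...), one argument or row to a line, values as JSON. move_arm: Moves the arm, as the interface text tells. Its arguments: {"type":"object","properties":{"motion":{"type":"array"},"squeeze":{"type":"number"}},"required":["motion"]}

```bash
mkdir -p pics; ls; python3 - <<'E'
from rig import r
import cv2,numpy as np
print(r.sense())
for n in ("top","side"):
    p,d=r.get_image(n); np.savez(f"{n}0.npz",p=p,d=d)
    cv2.imwrite(f"pics/{n}0.png",p[:,:,::-1])
    m=r.camera_model(n); print(n,m)
    np.savez(f"{n}cam.npz",**{k:np.array(v) for k,v in m.items() if k in("camera_matrix","world_from_camera")})
E
```

```text
pics
{'clock': 0.0, 'joint_pos': array([ 1.01760075e+00,  2.77147887e-01, -2.79214549e-02,  1.26799491e+00,
        2.24889445e-05,  1.46742731e+00]), 'dq': array([-0.00078056, -0.00039958, -0.00339074,  0.00037035,  0.00034738,
        0.00161436]), 'joint_torque': array([ 5.92114284e-04, -4.45507300e+01,  2.95200616e+01,  1.63719821e-02,
       -1.18712633e-04, -2.95677637e-06]), 'position': array([0.2713311 , 0.56216866, 0.23813133]), 'orientation': array([-0.70047555, -3.06173146,  0.00336001]), 'ft_force': array([-0.26367084,  0.33265657, -0.02789327]), 'moment': array([-0.00719507,  0.02781335, -0.00646212]), 'finger_force': 0.0, 'opening': 0.9950286873778151}
top {'camera_matrix': array([[495.4256727 ,   0.        , 311.31553011],
       [  0.        , 495.4256727 , 241.80140379],
       [  0.        ,   0.        ,   1.        ]]), 'world_from_camera': array([[-0.01851725, -0.98694799,  0.15997118,  0.4024855 ],
       [-0.99929763,  0.01305558, -0.03512553,  0.00973195],
       [ 0.03257856, -0.16050925, -0.98649654,  0.87991196],
       [ 0.        ,  0.        ,  0.        ,  1.        ]])}
side {'camera_matrix': array([[470.78335233,   0.        , 306.12951087],
       [  0.        , 470.78335233, 237.32849368],
       [  0.        ,   0.        ,   1.        ]]), 'world_from_camera': array([[ 0.93448352, -0.24630289,  0.25705145,  0.32514836],
       [-0.35599228, -0.65292879,  0.66854581, -0.5183031 ],
       [ 0.00317152, -0.71625337, -0.69783311,  0.58480559],
       [ 0.        ,  0.        ,  0.        ,  1.        ]])}
```

View pics/top0.png

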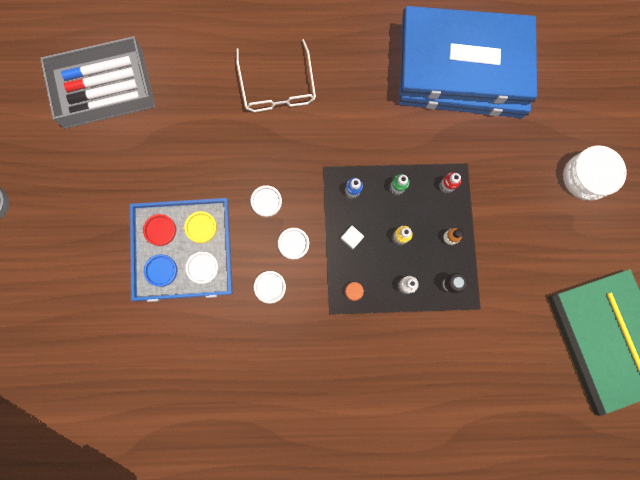

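The top view shows the tray on the left, with cups red (160,230), yellow (200,227), blue (160,270) and white (202,268). On the mat are blue (354,187), green (400,184), red (451,182), yellow (403,235) and white (409,285). The eyepiece is at (456,284), and a brown one stands at (454,236).

```bash
cat > m.py <<'E'
import numpy as np
from scipy.optimize import least_squares
def cloud(n):
    f=np.load(f"{n}0.npz");c=np.load(f"{n}cam.npz");K=c['camera_matrix'];T=c['world_from_camera'];d=f['d']
    v,u=np.mgrid[:480,:640]
    P=np.stack([(u-K[0,2])/K[0,0]*d,(v-K[1,2])/K[1,1]*d,d],-1)@T[:3,:3].T+T[:3,3]
    P[d==0]=np.nan
    return P
def circ(q,R,c0):
    return least_squares(lambda c:np.hypot(*(q-c).T)-R,c0,loss='soft_l1',f_scale=.001).x
E
python3 - <<'E'
from m import *
A=cloud("top");B=cloud("side")
ob=dict(blue=(354,187),green=(400,184),red=(451,182),yellow=(403,235),white=(409,285),eyep=(456,284),brown=(454,236))
for n,(u,v) in ob.items():
    c=A[v-2:v+3,u-2:u+3].reshape(-1,3); c=np.nanmedian(c,0)[:2]
    out=[n]
    for nm,X in(("top",A),("side",B)):
        X=X.reshape(-1,3); q=X[np.hypot(*(X[:,:2]-c).T)<.035]
        top=np.nanpercentile(q[:,2],99); fl=np.nanmedian(q[q[:,2]<.008][:,2])
        s=q[(q[:,2]>.008)&(q[:,2]<.034)]; 
        t=q[q[:,2]>top-.006]
        R=.0165 if n=='eyep' else .014
        out+=[nm,round(top,4),round(fl,4),len(s),circ(s[:,:2],R,c).round(4) if len(s)>8 else None,t[:,:2].mean(0).round(4)]
    print(*out)
for n,(u,v) in dict(red=(160,230),yellow=(200,227),blue=(160,270),white=(202,268)).items():
    c=np.nanmedian(A[v-3:v+4,u-3:u+4].reshape(-1,3),0); print(n,c.round(4))
    for X in(A,B):
        X=X.reshape(-1,3);d=np.hypot(*(X[:,:2]-c[:2]).T)
        q=X[(d<.033)&(d>.018)&(X[:,2]>c[2]+.006)]
        print('   rim',np.nanmedian(q[:,2]).round(4),len(q),circ(q[:,:2],.026,c[:2]).round(4))
E
```

```text
blue top 0.0598 0.0027 64 [ 0.6387 -0.0978] [ 0.6378 -0.0974] side 0.0584 0.0017 190 [ 0.6375 -0.0984] [ 0.6357 -0.1007]
green top 0.0597 0.0027 75 [ 0.6447 -0.1807] [ 0.6435 -0.1795] side 0.0583 0.0017 209 [ 0.6433 -0.1811] [ 0.6417 -0.1829]
red top 0.0592 0.0027 93 [ 0.6473 -0.2731] [ 0.6464 -0.2721] side 0.0584 0.0017 235 [ 0.6457 -0.2736] [ 0.6437 -0.2752]
yellow top 0.0599 0.0026 58 [ 0.5518 -0.1812] [ 0.5512 -0.1804] side 0.0585 0.0018 203 [ 0.5503 -0.1816] [ 0.5491 -0.1836]
white top 0.0601 0.0025 51 [ 0.4644 -0.1868] [ 0.4643 -0.186 ] side 0.0586 0.002 200 [ 0.4628 -0.1873] [ 0.4621 -0.1892]
eyep top 0.0545 0.0025 36 [ 0.4655 -0.2676] [ 0.465  -0.2656] side 0.0535 0.0019 140 [ 0.4643 -0.2661] [ 0.4628 -0.269 ]
brown top 0.058 0.0025 82 [ 0.5503 -0.2731] [ 0.549  -0.2714] side 0.0572 0.0017 234 [ 0.5488 -0.2722] [ 0.5471 -0.2741]
red [0.5685 0.2462 0.0093]
   rim 0.0186 222 [0.5686 0.2459]
   rim 0.0176 123 [0.5672 0.2441]
yellow [0.5729 0.176  0.0091]
   rim 0.0185 227 [0.5723 0.1741]
   rim 0.0171 147 [0.5714 0.1724]
blue [0.4974 0.2445 0.0088]
   rim 0.0186 242 [0.4968 0.242 ]
   rim 0.0174 141 [0.4958 0.2405]
white [0.4998 0.1715 0.0091]
   rim 0.0188 224 [0.5006 0.1703]
   rim 0.0171 164 [0.4994 0.1684]
```

View pics/side0.png

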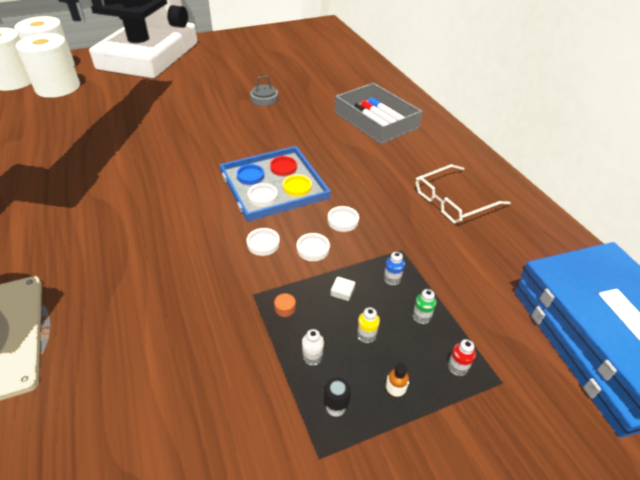

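Call:
move_arm(
  motion=[0, 0, -0.113, 0, 0, 0, 0.2, 0, 0, -0.113, 0, 0, 0, 0.2, 0, 0, -0.113, 0, 0, 0, 0.2, 0, 0, -0.113, 0, 0, 0, 0.2, 0, 0, 0, -0.017, -0.03, 0, 0.2, 0, 0, 0, -0.017, -0.03, 0, 0.2, 0, 0, 0, -0.017, -0.03, 0, 0.2, 0, 0, 0, -0.017, -0.03, 0, 0.2],
  squeeze=40,
)

```text
clock: 0.77
position: [0.34, 0.4415, 0.2387]
orientation: [0.005, -3.141, 0.001]
ft_force: [1.2, -0.8, -0.2]
opening: 0.601
finger_force: 0.0
```

Call:
move_arm(
  motion=[0, 0, 0, -0.017, -0.03, 0, 0.2, 0, 0, 0, -0.017, -0.03, 0, 0.2, 0, 0, 0, -0.017, -0.03, 0, 0.2, 0, 0, 0, -0.017, -0.03, 0, 0.2, 0, 0, 0, -0.017, -0.03, 0, 0.2, 0, 0, 0, -0.017, -0.03, 0, 0.2, 0, 0, 0, -0.017, -0.03, 0, 0.2, 0, 0, 0, -0.017, -0.03, 0, 0.2],
)

```text
clock: 1.43
position: [0.4767, 0.2016, 0.2389]
orientation: [0.003, -3.141, 0.0]
ft_force: [0.5, 0.3, 0.4]
opening: 0.599
finger_force: 0.0
```

Call:
move_arm(
  motion=[0, 0, 0, -0.017, -0.03, 0, 0.2, 0, 0, 0, -0.017, -0.03, 0, 0.2, 0, 0, 0, -0.017, -0.03, 0, 0.2, 0, 0, 0, -0.017, -0.03, 0, 0.2, 0, 0, 0, -0.017, -0.03, 0, 0.2, 0, 0, 0, -0.017, -0.03, 0, 0.2, 0, 0, 0, 0, 0, 0, 0.2, 0, 0, 0, 0, 0, 0, 0.2],
)

```text
clock: 2.1
position: [0.5792, 0.0219, 0.2386]
orientation: [-0.001, -3.14, -0.0]
ft_force: [-0.5, 0.3, -0.4]
opening: 0.603
finger_force: 0.0
```

Call:
move_arm(
  motion=[0, 0, 0, -0.0147, -0.03, 0, 0.2, 0, 0, 0, -0.0147, -0.03, 0, 0.2, 0, 0, 0, -0.0147, -0.03, 0, 0.2, 0, 0, 0, -0.0147, -0.03, 0, 0.2, 0, 0, 0, 0, 0, 0.035, 0.2, 0, 0, 0, 0, 0, 0.035, 0.2, 0, 0, 0, 0, 0, 0.035, 0.2, 0, 0, 0, 0, 0, 0, 0.2],
)

```text
clock: 2.77
position: [0.6313, -0.0937, 0.126]
orientation: [0.005, -3.126, -0.007]
ft_force: [-1.0, 0.7, -1.5]
opening: 0.601
finger_force: 0.0
```

```bash
python3 - <<'E'
from rig import r
import cv2
m=r.camera_model("wrist"); p,d=r.get_image("wrist"); cv2.imwrite("pics/w1.png",p[:,:,::-1]); print(r.sense()['position'])
E
```

```text
[ 0.63328519 -0.09407704  0.12959247]
```

View pics/w1.png

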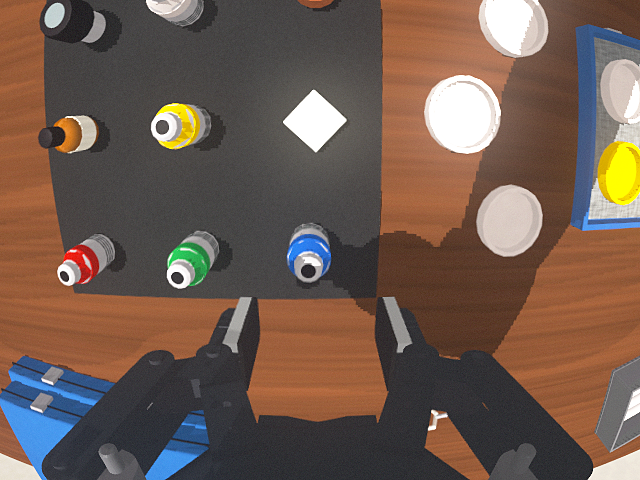

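The blue objective is at (308,260), between the jaw tips at (240,310) and (395,310). It's aligned, so I descend with a small correction.

Call:
move_arm(
  motion=[0, 0, 0, -0.0047, -0.004, 0, 0.2, 0, 0, 0, 0, 0, 0.027, 0.2, 0, 0, 0, 0, 0, 0.027, 0.2, 0, 0, 0, 0, 0, 0.027, 0.2, 0, 0, 0, 0, 0, 0.02, 0.2, 0, 0, 0, 0, 0, 0.005, 0.2, 0, 0, 0, 0, 0, 0, 0.2, 0, 0, 0, 0, 0, 0, 0.2],
)

```text
clock: 3.48
position: [0.6451, -0.1007, 0.0311]
orientation: [-0.004, 3.137, -0.002]
ft_force: [1.0, 0.3, 0.1]
opening: 0.597
finger_force: 0.0
```

Call:
move_arm(
  motion=[0, 0, 0, 0.007, 0.0025, 0.005, 0.2, 0, 0, 0, 0, 0, 0.003, 0.2, 0, 0, 0, 0, 0, 0, 0.2, 0, 0, 0, 0, 0, 0, 0.2],
)

```text
clock: 3.82
position: [0.6357, -0.0979, 0.0208]
orientation: [-0.003, 3.141, -0.0]
ft_force: [-0.6, 0.1, -0.4]
opening: 0.598
finger_force: 0.0
```

Call:
move_arm(
  motion=[0, 0, 0, -0.001, 0, -0.002, -1, 0, 0, 0, 0, 0, 0, -1, 0, 0, 0, 0, 0, 0, -1, 0, 0, 0, 0, 0, 0, -1, 0, 0, 0, 0, 0, 0, -1, 0, 0, 0, 0, 0, 0, -1, 0, 0, 0, 0, 0, 0, -1, 0, 0, 0, 0, 0, 0, -1],
)

```text
clock: 4.48
position: [0.6375, -0.0982, 0.0232]
orientation: [-0.003, 3.14, -0.001]
ft_force: [0.2, 0.5, 4.8]
opening: 0.309
finger_force: 39.4
```

Call:
move_arm(
  motion=[0, 0, 0, 0, 0, -0.015, -1, 0, 0, 0, 0, 0, -0.03, -1, 0, 0, 0, 0, 0, -0.03, -1, 0, 0, 0, 0.005, 0.013, -0.025, -1, 0, 0, 0, 0.0124, 0.0297, 0, -1, 0, 0, 0, 0.0124, 0.0297, 0, -1, 0, 0, 0, 0.0124, 0.0297, 0, -1, 0, 0, 0, 0.0124, 0.0297, 0, -1],
)

```text
clock: 5.15
position: [0.5804, 0.0349, 0.1216]
orientation: [0.002, -3.14, -0.0]
ft_force: [0.2, 0.6, -1.5]
opening: 0.307
finger_force: 39.7
```

Call:
move_arm(
  motion=[0, 0, 0, 0.0124, 0.0297, 0, -1, 0, 0, 0, 0.0124, 0.0297, 0, -1, 0, 0, 0, 0.0124, 0.0297, 0, -1, 0, 0, 0, 0.0124, 0.0297, 0, -1, 0, 0, 0, 0.0124, 0.0297, 0, -1, 0, 0, 0, 0.0124, 0.0297, 0, -1, 0, 0, 0, 0.0122, 0.0295, 0, -1, 0, 0, 0, 0, 0, 0, -1],
)

```text
clock: 5.82
position: [0.4915, 0.2453, 0.1213]
orientation: [0.012, -3.138, -0.003]
ft_force: [-0.5, -0.5, -0.7]
opening: 0.31
finger_force: 39.9
```

Call:
move_arm(
  motion=[0, 0, 0, 0, 0, 0, -1, 0, 0, 0, 0, 0, 0, -1, 0, 0, 0, 0, 0, 0, -1],
)

```text
clock: 6.07
position: [0.4948, 0.2405, 0.1219]
orientation: [0.002, -3.141, 0.001]
ft_force: [0.4, 0.4, -1.2]
opening: 0.309
finger_force: 39.9
```

Call:
move_arm(
  motion=[0, 0, 0, -0.0015, 0.0008, 0.02, -1, 0, 0, 0, 0, 0, 0.03, -1, 0, 0, 0, 0, 0, 0.02, -1, 0, 0, 0, 0, 0, 0.01, -1, 0, 0, 0, 0, 0, 0.005, -1, 0, 0, 0, 0, 0, 0, -1, 0, 0, 0, 0, 0, 0, -1],
)

```text
clock: 6.65
position: [0.4972, 0.242, 0.038]
orientation: [-0.002, 3.14, 0.001]
ft_force: [0.6, 0.5, -1.6]
opening: 0.309
finger_force: 39.9
```

```bash
python3 - <<'E'
from rig import r
import cv2,numpy as np
print(r.sense()['position'])
p,d=r.get_image("side"); cv2.imwrite("pics/s1.png",cv2.resize(p[120:240,190:350,::-1],None,fx=5,fy=5))
E
```

```text
[0.4972138  0.24196809 0.03804262]
```

View pics/s1.png

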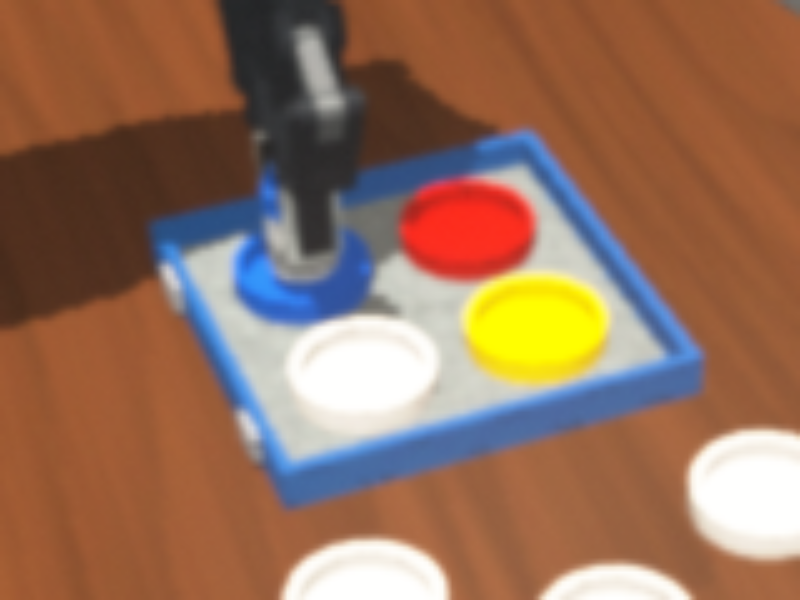

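The objective is centred over the blue cup (crop position (305,275)), with its fingers clear of the rim. I lower slowly until contact.

Call:
move_arm(
  motion=[0, 0, 0, 0, 0, 0.004, -1, 0, 0, 0, 0, 0, 0.002, -1, 0, 0, 0, 0, 0, 0.001, -1, 0, 0, 0, 0, 0, 0, -1, 0, 0, 0, 0, 0, 0, -1],
)

```text
clock: 7.12
position: [0.4963, 0.2422, 0.0304]
orientation: [-0.004, 3.141, 0.0]
ft_force: [-0.2, 0.5, -2.2]
opening: 0.31
finger_force: 39.9
```

Call:
move_arm(
  motion=[0, 0, 0, 0, 0, 0.001, -1, 0, 0, 0, 0, 0, 0, -1, 0, 0, 0, 0, 0, 0, -1],
)

```text
clock: 7.37
position: [0.4962, 0.2421, 0.0293]
orientation: [0.003, -3.141, 0.0]
ft_force: [0.8, 0.7, -1.2]
opening: 0.31
finger_force: 39.9
```

Call:
move_arm(
  motion=[0, 0, 0, 0, 0, 0.001, -1, 0, 0, 0, 0, 0, 0, -1, 0, 0, 0, 0, 0, 0, -1],
)

```text
clock: 7.62
position: [0.4964, 0.2421, 0.0292]
orientation: [-0.004, 3.141, -0.0]
ft_force: [-2.7, -1.3, 4.7]
opening: 0.311
finger_force: 40.4
```

Contact. Release to a small opening, then go up.

Call:
move_arm(
  motion=[0, 0, 0, 0, 0, -0.0005, -0.1, 0, 0, 0, 0, 0, 0, -0.1, 0, 0, 0, 0, 0, 0, -0.1, 0, 0, 0, 0, 0, 0, -0.1, 0, 0, 0, 0, 0, -0.01, -0.1, 0, 0, 0, 0, 0, -0.03, -0.1, 0, 0, 0, 0, 0, -0.035, -0.1, 0, 0, 0, 0, 0, -0.025, 0],
)

```text
clock: 8.28
position: [0.4969, 0.2424, 0.1316]
orientation: [-0.003, 3.14, 0.001]
ft_force: [0.6, 0.9, 0.2]
opening: 0.503
finger_force: 0.0
```

Call:
move_arm(
  motion=[0, 0, 0, -0.01, -0.0343, 0, 0.2, 0, 0, 0, -0.01, -0.0343, 0, 0.2, 0, 0, 0, -0.01, -0.0343, 0, 0.2, 0, 0, 0, -0.01, -0.0343, 0, 0.2, 0, 0, 0, -0.01, -0.0343, 0, 0.2, 0, 0, 0, -0.01, -0.0343, 0, 0.2, 0, 0, 0, -0.01, -0.0343, 0, 0.2, 0, 0, 0, -0.01, -0.0343, 0, 0.2],
)

```text
clock: 8.95
position: [0.5772, -0.0339, 0.1297]
orientation: [-0.003, 3.141, -0.0]
ft_force: [0.2, 0.8, 0.8]
opening: 0.601
finger_force: 0.0
```

Call:
move_arm(
  motion=[0, 0, 0, -0.01, -0.0343, 0, 0.2, 0, 0, 0, -0.01, -0.0343, 0, 0.2, 0, 0, 0, -0.01, -0.0343, 0, 0.2, 0, 0, 0, -0.01, -0.0343, 0, 0.2, 0, 0, 0, -0.01, -0.0343, 0, 0.2, 0, 0, 0, -0.01, -0.0343, 0, 0.2, 0, 0, 0, -0.01, -0.0345, 0, 0.2, 0, 0, 0, 0, 0, 0, 0.2],
)

```text
clock: 9.62
position: [0.6495, -0.2794, 0.1297]
orientation: [0.005, 3.138, -0.008]
ft_force: [0.4, -0.2, 0.7]
opening: 0.597
finger_force: 0.0
```

Call:
move_arm(
  motion=[0, 0, 0, 0, 0, 0, 0.2, 0, 0, 0, 0, 0, 0, 0.2, 0, 0, 0, 0, 0, 0, 0.2, 0, 0, 0, 0, 0, 0, 0.2],
)

```text
clock: 9.95
position: [0.647, -0.2707, 0.129]
orientation: [0.006, -3.141, -0.001]
ft_force: [0.0, -0.4, 0.3]
opening: 0.603
finger_force: 0.0
```

Call:
move_arm(
  motion=[0, 0, 0, 0, -0.002, 0.02, 0.2, 0, 0, 0, 0, 0, 0.03, 0.2, 0, 0, 0, 0, 0, 0.03, 0.2, 0, 0, 0, 0, 0, 0.02, 0.2, 0, 0, 0, 0, 0, 0.006, 0.2, 0, 0, 0, 0, 0, 0, 0.2, 0, 0, 0, 0, 0, 0, 0.2, 0, 0, 0, 0, 0, 0, 0.2],
)

```text
clock: 10.62
position: [0.649, -0.2747, 0.0251]
orientation: [-0.004, 3.138, -0.003]
ft_force: [0.2, -0.5, -0.4]
opening: 0.605
finger_force: 0.0
```

Call:
move_arm(
  motion=[0, 0, 0, 0.001, 0, 0.001, 0.2, 0, 0, 0, 0, 0, 0, -1, 0, 0, 0, 0, 0, 0, -1, 0, 0, 0, 0, 0, 0, -1, 0, 0, 0, 0, 0, 0, -1, 0, 0, 0, 0, 0, 0, -1, 0, 0, 0, 0, 0, 0, -1, 0, 0, 0, 0, 0, 0, -1],
)

```text
clock: 11.28
position: [0.6471, -0.2746, 0.0232]
orientation: [-0.004, 3.14, -0.001]
ft_force: [-0.9, 1.5, 5.8]
opening: 0.304
finger_force: 39.5
```

Call:
move_arm(
  motion=[0, 0, 0, 0, 0, -0.015, -1, 0, 0, 0, 0, 0, -0.03, -1, 0, 0, 0, 0, 0, -0.03, -1, 0, 0, 0, 0, 0, -0.025, -1, 0, 0, 0, 0.0053, 0.0346, 0, -1, 0, 0, 0, 0.0053, 0.0346, 0, -1, 0, 0, 0, 0.0053, 0.0346, 0, -1, 0, 0, 0, 0.0053, 0.0346, 0, -1],
)

```text
clock: 11.95
position: [0.624, -0.1347, 0.1213]
orientation: [0.002, -3.141, -0.0]
ft_force: [-0.2, 0.3, -1.6]
opening: 0.313
finger_force: 39.8
```

Call:
move_arm(
  motion=[0, 0, 0, 0.0053, 0.0346, 0, -1, 0, 0, 0, 0.0053, 0.0346, 0, -1, 0, 0, 0, 0.0053, 0.0346, 0, -1, 0, 0, 0, 0.0053, 0.0346, 0, -1, 0, 0, 0, 0.0053, 0.0346, 0, -1, 0, 0, 0, 0.0053, 0.0346, 0, -1, 0, 0, 0, 0.0053, 0.0346, 0, -1, 0, 0, 0, 0.0053, 0.0346, 0, -1],
)

```text
clock: 12.62
position: [0.5808, 0.1423, 0.1212]
orientation: [0.003, -3.141, 0.0]
ft_force: [0.4, 0.5, -1.8]
opening: 0.309
finger_force: 39.8
```

Call:
move_arm(
  motion=[0, 0, 0, 0.0053, 0.0346, 0, -1, 0, 0, 0, 0.0053, 0.0346, 0, -1, 0, 0, 0, 0.0053, 0.0346, 0, -1, 0, 0, 0, 0, 0, 0, -1, 0, 0, 0, 0, 0, 0, -1, 0, 0, 0, 0, 0, 0, -1, 0, 0, 0, 0, 0, 0, -1],
)

```text
clock: 13.2
position: [0.5656, 0.2434, 0.1214]
orientation: [0.002, -3.141, 0.001]
ft_force: [0.2, -0.1, -2.3]
opening: 0.304
finger_force: 40.0
```

Call:
move_arm(
  motion=[0, 0, 0, -0.002, 0.001, 0.02, -1, 0, 0, 0, 0, 0, 0.03, -1, 0, 0, 0, 0, 0, 0.025, -1, 0, 0, 0, 0, 0, 0.01, -1, 0, 0, 0, 0, 0, 0.004, -1, 0, 0, 0, 0, 0, 0, -1, 0, 0, 0, 0, 0, 0, -1, 0, 0, 0, 0, 0, 0, -1],
)

```text
clock: 13.87
position: [0.5695, 0.2458, 0.0347]
orientation: [-0.003, 3.138, 0.002]
ft_force: [-0.2, 0.4, -1.7]
opening: 0.308
finger_force: 40.0
```

Call:
move_arm(
  motion=[0, 0, 0, 0.001, 0, 0.001, -1, 0, 0, 0, 0, 0, 0.001, -1, 0, 0, 0, 0, 0, 0.001, -1, 0, 0, 0, 0, 0, 0, -1, 0, 0, 0, 0, 0, 0, -1],
)

```text
clock: 14.28
position: [0.5667, 0.2457, 0.0299]
orientation: [-0.004, 3.142, -0.0]
ft_force: [1.2, -0.3, -2.1]
opening: 0.311
finger_force: 40.0
```

Call:
move_arm(
  motion=[0, 0, 0, 0, 0, 0.001, -1, 0, 0, 0, 0, 0, 0, -1, 0, 0, 0, 0, 0, 0.0005, -1, 0, 0, 0, 0, 0, 0, -1, 0, 0, 0, 0, 0, 0, -1],
)

```text
clock: 14.7
position: [0.567, 0.2457, 0.0292]
orientation: [-0.004, 3.141, 0.0]
ft_force: [-2.8, -0.5, 6.1]
opening: 0.307
finger_force: 40.5
```

Call:
move_arm(
  motion=[0, 0, 0, 0, 0, -0.0005, -0.1, 0, 0, 0, 0, 0, 0, -0.1, 0, 0, 0, 0, 0, 0, -0.1, 0, 0, 0, 0, 0, 0, -0.1, 0, 0, 0, 0, 0, -0.01, -0.1, 0, 0, 0, 0, 0, -0.03, -0.1, 0, 0, 0, 0, 0, -0.035, -0.1, 0, 0, 0, 0, 0, -0.025, 0],
)

```text
clock: 15.37
position: [0.5674, 0.2458, 0.1317]
orientation: [-0.004, 3.14, 0.001]
ft_force: [1.4, -0.4, 0.4]
opening: 0.5
finger_force: 0.0
```

Call:
move_arm(
  motion=[0, 0, 0, 0.0012, -0.0329, 0, 0.2, 0, 0, 0, 0.0012, -0.0329, 0, 0.2, 0, 0, 0, 0.0012, -0.0329, 0, 0.2, 0, 0, 0, 0.0012, -0.0329, 0, 0.2, 0, 0, 0, 0.0012, -0.0329, 0, 0.2, 0, 0, 0, 0.0012, -0.0329, 0, 0.2, 0, 0, 0, 0.0012, -0.0329, 0, 0.2, 0, 0, 0, 0.0012, -0.0329, 0, 0.2],
)

```text
clock: 16.03
position: [0.5576, -0.0192, 0.1296]
orientation: [-0.004, 3.141, -0.0]
ft_force: [0.8, -1.0, 0.7]
opening: 0.6
finger_force: 0.0
```

Call:
move_arm(
  motion=[0, 0, 0, 0.0012, -0.0329, 0, 0.2, 0, 0, 0, 0.0012, -0.0329, 0, 0.2, 0, 0, 0, 0.0012, -0.0329, 0, 0.2, 0, 0, 0, 0.0012, -0.0329, 0, 0.2, 0, 0, 0, 0.0012, -0.0329, 0, 0.2, 0, 0, 0, 0, 0, 0, 0.2, 0, 0, 0, 0, 0, 0, 0.2, 0, 0, 0, 0, 0, 0, 0.2],
)

```text
clock: 16.7
position: [0.552, -0.182, 0.1292]
orientation: [-0.003, 3.142, 0.001]
ft_force: [-0.2, 0.0, 0.5]
opening: 0.601
finger_force: 0.0
```

Call:
move_arm(
  motion=[0, 0, 0, 0, 0, 0, 0.2],
)

```text
clock: 16.78
position: [0.5519, -0.1812, 0.1289]
orientation: [0.005, -3.141, -0.001]
ft_force: [-0.7, 0.9, 0.8]
opening: 0.599
finger_force: 0.0
```

Same descent and close as for red.

Call:
move_arm(
  motion=[0, 0, 0, 0, 0, 0.02, 0.2, 0, 0, 0, 0, 0, 0.03, 0.2, 0, 0, 0, 0, 0, 0.03, 0.2, 0, 0, 0, 0, 0, 0.02, 0.2, 0, 0, 0, 0, 0, 0.006, 0.2, 0, 0, 0, 0, 0, 0.0005, 0.2, 0, 0, 0, 0, 0, 0, 0.2, 0, 0, 0, 0, 0, 0, 0.2],
)

```text
clock: 17.45
position: [0.5536, -0.1823, 0.024]
orientation: [-0.005, 3.139, -0.002]
ft_force: [0.6, -0.0, -0.4]
opening: 0.6
finger_force: 0.0
```

Call:
move_arm(
  motion=[0, 0, 0, 0, 0, 0, 0.2, 0, 0, 0, 0, 0, 0, -1, 0, 0, 0, 0, 0, 0, -1, 0, 0, 0, 0, 0, 0, -1, 0, 0, 0, 0, 0, 0, -1, 0, 0, 0, 0, 0, 0, -1, 0, 0, 0, 0, 0, 0, -1, 0, 0, 0, 0, 0, 0, -1],
)

```text
clock: 18.12
position: [0.553, -0.1825, 0.0236]
orientation: [-0.003, 3.14, -0.001]
ft_force: [-1.5, 1.0, 6.6]
opening: 0.308
finger_force: 39.3
```

Call:
move_arm(
  motion=[0, 0, 0, 0, 0, -0.015, -1, 0, 0, 0, 0, 0, -0.03, -1, 0, 0, 0, 0, 0, -0.03, -1, 0, 0, 0, 0, 0, -0.025, -1, 0, 0, 0, -0.0018, 0.0323, 0, -1, 0, 0, 0, -0.0018, 0.0323, 0, -1, 0, 0, 0, -0.0018, 0.0323, 0, -1, 0, 0, 0, -0.0018, 0.0323, 0, -1],
)

```text
clock: 18.78
position: [0.5587, -0.0519, 0.1224]
orientation: [0.002, -3.142, 0.0]
ft_force: [0.6, -0.4, -0.4]
opening: 0.31
finger_force: 39.7
```

Call:
move_arm(
  motion=[0, 0, 0, -0.0018, 0.0323, 0, -1, 0, 0, 0, -0.0018, 0.0323, 0, -1, 0, 0, 0, -0.0018, 0.0323, 0, -1, 0, 0, 0, -0.0018, 0.0323, 0, -1, 0, 0, 0, -0.0018, 0.0323, 0, -1, 0, 0, 0, -0.0018, 0.0323, 0, -1, 0, 0, 0, -0.0018, 0.0323, 0, -1, 0, 0, 0, 0, 0, 0, -1],
)

```text
clock: 19.45
position: [0.5711, 0.1782, 0.1222]
orientation: [-0.012, 3.141, 0.005]
ft_force: [0.2, -0.1, -0.2]
opening: 0.305
finger_force: 39.8
```

Call:
move_arm(
  motion=[0, 0, 0, 0, 0, 0, -1, 0, 0, 0, 0, 0, 0, -1, 0, 0, 0, 0, 0, 0, -1],
)

```text
clock: 19.7
position: [0.5708, 0.1722, 0.122]
orientation: [0.002, -3.141, 0.001]
ft_force: [-0.3, -0.6, -0.6]
opening: 0.311
finger_force: 39.8
```

Call:
move_arm(
  motion=[0, 0, 0, 0, 0, 0.02, -1, 0, 0, 0, 0, 0, 0.03, -1, 0, 0, 0, 0, 0, 0.025, -1, 0, 0, 0, 0, 0, 0.01, -1, 0, 0, 0, 0, 0, 0.004, -1, 0, 0, 0, 0, 0, 0, -1, 0, 0, 0, 0, 0, 0, -1, 0, 0, 0, 0, 0, 0, -1],
)

```text
clock: 20.37
position: [0.5728, 0.1733, 0.0351]
orientation: [-0.003, 3.138, 0.001]
ft_force: [0.2, -0.7, 0.3]
opening: 0.307
finger_force: 39.8
```

Call:
move_arm(
  motion=[0, 0, 0, 0, 0, 0.001, -1, 0, 0, 0, 0, 0, 0.001, -1, 0, 0, 0, 0, 0, 0.001, -1, 0, 0, 0, 0, 0, 0, -1, 0, 0, 0, 0, 0, 0, -1],
)

```text
clock: 20.78
position: [0.5711, 0.1733, 0.0304]
orientation: [-0.004, 3.142, 0.0]
ft_force: [0.4, 0.6, -0.7]
opening: 0.307
finger_force: 39.8
```

Call:
move_arm(
  motion=[0, 0, 0, 0, 0, 0.001, -1, 0, 0, 0, 0, 0, 0, -1, 0, 0, 0, 0, 0, 0, -1, 0, 0, 0, 0, 0, 0, -1],
)

```text
clock: 21.12
position: [0.5713, 0.1733, 0.0297]
orientation: [-0.004, 3.141, 0.0]
ft_force: [0.2, -0.8, 2.5]
opening: 0.31
finger_force: 40.1
```

Call:
move_arm(
  motion=[0, 0, 0, 0, 0, 0, -0.1, 0, 0, 0, 0, 0, 0, -0.1, 0, 0, 0, 0, 0, 0, -0.1, 0, 0, 0, 0, 0, 0, -0.1, 0, 0, 0, 0, 0, -0.01, -0.1, 0, 0, 0, 0, 0, -0.03, -0.1, 0, 0, 0, 0, 0, -0.035, -0.1, 0, 0, 0, 0, 0, -0.025, 0],
)

```text
clock: 21.78
position: [0.5718, 0.1733, 0.1322]
orientation: [-0.003, 3.14, 0.001]
ft_force: [0.5, 0.6, -0.3]
opening: 0.497
finger_force: 0.0
```

Call:
move_arm(
  motion=[0, 0, 0, 0.0098, -0.0327, 0, 0.2, 0, 0, 0, 0.0098, -0.0327, 0, 0.2, 0, 0, 0, 0.0098, -0.0327, 0, 0.2, 0, 0, 0, 0.0098, -0.0327, 0, 0.2, 0, 0, 0, 0.0098, -0.0327, 0, 0.2, 0, 0, 0, 0.0098, -0.0327, 0, 0.2, 0, 0, 0, 0.0098, -0.0327, 0, 0.2, 0, 0, 0, 0.0098, -0.0327, 0, 0.2],
)

```text
clock: 22.45
position: [0.4928, -0.0901, 0.1302]
orientation: [-0.004, 3.14, -0.001]
ft_force: [0.4, 0.1, -0.4]
opening: 0.599
finger_force: 0.0
```

Call:
move_arm(
  motion=[0, 0, 0, 0.0098, -0.0327, 0, 0.2, 0, 0, 0, 0.0098, -0.0327, 0, 0.2, 0, 0, 0, 0.0098, -0.0327, 0, 0.2, 0, 0, 0, 0, 0, 0, 0.2, 0, 0, 0, 0, 0, 0, 0.2, 0, 0, 0, 0, 0, 0, 0.2, 0, 0, 0, 0, 0, 0, 0.2],
)

```text
clock: 23.03
position: [0.4642, -0.1858, 0.1295]
orientation: [-0.005, 3.142, 0.001]
ft_force: [-0.4, 0.7, -0.8]
opening: 0.604
finger_force: 0.0
```

Call:
move_arm(
  motion=[0, 0, 0, 0, -0.001, 0.02, 0.2, 0, 0, 0, 0, 0, 0.03, 0.2, 0, 0, 0, 0, 0, 0.03, 0.2, 0, 0, 0, 0, 0, 0.02, 0.2, 0, 0, 0, 0, 0, 0.006, 0.2, 0, 0, 0, 0, 0, 0.001, 0.2, 0, 0, 0, 0, 0, 0, 0.2, 0, 0, 0, 0, 0, 0, 0.2],
)

```text
clock: 23.7
position: [0.4656, -0.188, 0.0237]
orientation: [-0.005, 3.139, -0.002]
ft_force: [-0.3, 0.4, -0.0]
opening: 0.6
finger_force: 0.0
```

Call:
move_arm(
  motion=[0, 0, 0, 0, 0, 0, 0.2, 0, 0, 0, 0, 0, 0, -1, 0, 0, 0, 0, 0, 0, -1, 0, 0, 0, 0, 0, 0, -1, 0, 0, 0, 0, 0, 0, -1, 0, 0, 0, 0, 0, 0, -1, 0, 0, 0, 0, 0, 0, -1, 0, 0, 0, 0, 0, 0, -1],
)

```text
clock: 24.37
position: [0.4649, -0.1881, 0.0234]
orientation: [-0.003, 3.14, -0.001]
ft_force: [-0.3, 1.7, 7.1]
opening: 0.308
finger_force: 39.2
```

Call:
move_arm(
  motion=[0, 0, 0, 0, 0, -0.015, -1, 0, 0, 0, 0, 0, -0.03, -1, 0, 0, 0, 0, 0, -0.03, -1, 0, 0, 0, 0, 0, -0.025, -1, 0, 0, 0, -0.0032, 0.0325, 0, -1, 0, 0, 0, -0.0032, 0.0325, 0, -1, 0, 0, 0, -0.0032, 0.0325, 0, -1, 0, 0, 0, -0.0032, 0.0325, 0, -1],
)

```text
clock: 25.03
position: [0.4764, -0.0567, 0.1225]
orientation: [-0.001, 3.141, -0.0]
ft_force: [1.1, 0.4, -0.6]
opening: 0.316
finger_force: 39.7
```

Call:
move_arm(
  motion=[0, 0, 0, -0.0032, 0.0325, 0, -1, 0, 0, 0, -0.0032, 0.0325, 0, -1, 0, 0, 0, -0.0032, 0.0325, 0, -1, 0, 0, 0, -0.0032, 0.0325, 0, -1, 0, 0, 0, -0.0032, 0.0325, 0, -1, 0, 0, 0, -0.0032, 0.0325, 0, -1, 0, 0, 0, -0.0032, 0.0325, 0, -1, 0, 0, 0, 0, 0, 0, -1],
)

```text
clock: 25.7
position: [0.4991, 0.1745, 0.1225]
orientation: [-0.012, 3.14, 0.005]
ft_force: [1.1, 0.3, -1.2]
opening: 0.309
finger_force: 39.8
```

Call:
move_arm(
  motion=[0, 0, 0, 0, 0, 0, -1, 0, 0, 0, 0, 0, 0, -1, 0, 0, 0, 0, 0, 0, -1],
)

```text
clock: 25.95
position: [0.4981, 0.1688, 0.122]
orientation: [0.002, -3.141, 0.001]
ft_force: [-0.4, 0.2, -1.0]
opening: 0.308
finger_force: 39.8
```

Call:
move_arm(
  motion=[0, 0, 0, -0.001, 0, 0.02, -1, 0, 0, 0, 0, 0, 0.03, -1, 0, 0, 0, 0, 0, 0.025, -1, 0, 0, 0, 0, 0, 0.01, -1, 0, 0, 0, 0, 0, 0.004, -1, 0, 0, 0, 0, 0, 0, -1, 0, 0, 0, 0, 0, 0, -1, 0, 0, 0, 0, 0, 0, -1],
)

```text
clock: 26.62
position: [0.5011, 0.1699, 0.0349]
orientation: [-0.003, 3.139, 0.001]
ft_force: [-0.4, -1.3, -0.6]
opening: 0.309
finger_force: 39.9
```

Call:
move_arm(
  motion=[0, 0, 0, 0, 0, 0.001, -1, 0, 0, 0, 0, 0, 0.001, -1, 0, 0, 0, 0, 0, 0.001, -1, 0, 0, 0, 0, 0, 0, -1, 0, 0, 0, 0, 0, 0, -1],
)

```text
clock: 27.03
position: [0.4995, 0.1699, 0.0304]
orientation: [-0.004, 3.142, 0.0]
ft_force: [0.6, 0.2, -1.0]
opening: 0.308
finger_force: 39.9
```

Call:
move_arm(
  motion=[0, 0, 0, 0, 0, 0.001, -1, 0, 0, 0, 0, 0, 0, -1, 0, 0, 0, 0, 0, 0, -1, 0, 0, 0, 0, 0, 0, -1],
)

```text
clock: 27.37
position: [0.4997, 0.1699, 0.0295]
orientation: [-0.003, 3.141, 0.0]
ft_force: [0.7, 0.5, 1.6]
opening: 0.305
finger_force: 40.0
```

Just in contact, so I release, rise, and move back toward the base so the cameras have a clear view.

Call:
move_arm(
  motion=[0, 0, 0, 0, 0, 0, -0.1, 0, 0, 0, 0, 0, 0, -0.1, 0, 0, 0, 0, 0, 0, -0.1, 0, 0, 0, 0, 0, 0, -0.1, 0, 0, 0, 0, 0, -0.01, -0.1, 0, 0, 0, 0, 0, -0.03, -0.1, 0, 0, 0, 0, 0, -0.035, -0.1, 0, 0, 0, 0, 0, -0.035, 0],
)

```text
clock: 28.03
position: [0.4985, 0.1696, 0.1405]
orientation: [0.003, -3.14, 0.001]
ft_force: [0.7, 0.6, -0.2]
opening: 0.499
finger_force: 0.0
```

Call:
move_arm(
  motion=[0, 0, 0, 0.005, -0.03, -0.01, 0, 0, 0, 0, 0.005, -0.03, -0.01, 0, 0, 0, 0, 0.005, -0.03, -0.01, 0, 0, 0, 0, 0.005, -0.03, -0.01, 0, 0, 0, 0, 0.005, -0.03, -0.01, 0, 0, 0, 0, 0.005, -0.03, 0, 0, 0, 0, 0, 0, 0, 0, 0, 0, 0, 0, 0, 0, 0, 0],
)

```text
clock: 28.7
position: [0.4699, -0.0114, 0.1902]
orientation: [0.002, 3.14, 0.0]
ft_force: [-0.5, -0.3, 0.4]
opening: 0.501
finger_force: 0.0
```

```bash
python3 - <<'E'
from rig import r
import cv2,numpy as np
for n in("top","side"):
    p,d=r.get_image(n); np.savez(f"{n}0.npz",p=p,d=d)
    cv2.imwrite(f"pics/{n}2.png",p[:,:,::-1])
from m import *
A=cloud("top").reshape(-1,3);B=cloud("side").reshape(-1,3)
for n,c in dict(red=(.568,.245),yellow=(.572,.173),blue=(.4963,.2413),white=(.5,.1694),green=(.644,-.181),eyep=(.465,-.267)).items():
    for X in(A,B):
        d=np.hypot(*(X[:,:2]-c).T); q=X[(d<.03)&(X[:,2]>.022)&(X[:,2]<.075)]
        s=q[q[:,2]<(.044 if n not in('green','eyep') else .036)]
        print(n,len(s),np.percentile(q[:,2],98).round(4) if len(q) else 0,circ(s[:,:2],.0165 if n=='eyep' else .014,c).round(4) if len(s)>5 else '')
E
```

```text
red 68 0.0668 [0.5669 0.247 ]
red 0 0 
yellow 43 0.0666 [0.5698 0.1747]
yellow 126 0.0645 [0.5688 0.1736]
blue 59 0.0669 [0.4973 0.2429]
blue 128 0.0644 [0.4965 0.2419]
white 39 0.0664 [0.4989 0.1713]
white 138 0.0646 [0.4979 0.1704]
green 0 0 
green 109 0.0588 [ 0.6432 -0.1811]
eyep 38 0.0557 [ 0.4656 -0.267 ]
eyep 109 0.0535 [ 0.464 -0.267]
```

View pics/side2.png

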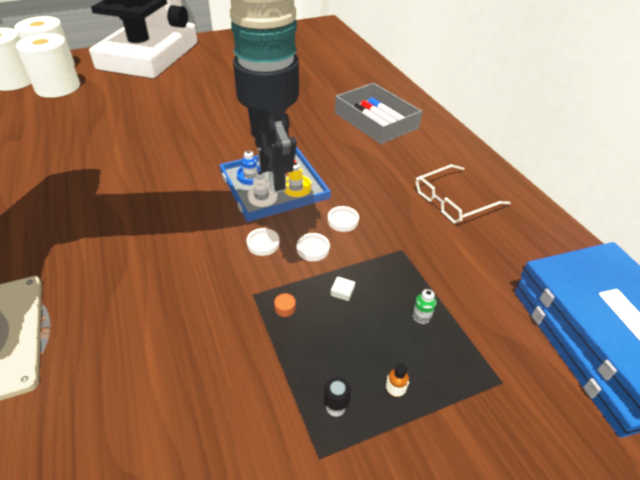

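The side view shows blue (249,165), white (262,188) and yellow (296,182) upright in their cups. The gripper hides red here, but the top camera measures it upright in its cup at the right height. Green (424,305) and the eyepiece (337,395) haven't moved.

```bash
python3 -c "
from rig import r
print(r.job_done())"
```

```text
the job is handed in; nothing more can be done
None
```

All four objectives stand upright in the cups of their own colours, each within about 4 mm of its cup's centre. The green objective and the eyepiece haven't moved, and I handed the job in at about 29 s; no verdict came back.

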